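# Put the muddled gifts back on their own gift-box bases

### The arm

A 6-joint arm with a two-finger parallel gripper is mounted at the origin on the work surface. World frame = base frame: x ahead of the robot, y to its left, z up, the work surface at z = 0. Lengths are in m, angles in rad, forces in N, time in s.
With the tool pointing down it reaches from about 0.35 to 0.975 m from the base axis. Payload 4.9 kg.
Tool frame: the origin (TCP) lies between the finger pads, 19 mm behind the fingertips; this is the grasp point; z points along the fingers, y is the line along which they close (so a half turn about z gives the same grasp; the last joint's range is limited). The gripper opens to 85 mm and grips with 20 to 120 N. Pads are 22 mm wide; open, the fingers measure 114 mm over their backs; the gripper's body (76 mm by 85 mm) begins 54 mm behind the grasp point. The pads swing forward as they close: fully open they stand 13 mm farther back than shut.
Start: joints at [-1.299, 0.053, 1.613, -0, 1.476, -0.119], TCP at [0.238, -0.578, 0.25] pointing down, gripper open.
Joint ranges: [-3.01, 3.01], [-1.01, 2.22], [0.06, 2.58], [-1.02, 4.17], [0.09, 2.62], [-3.14, 3.14]. Speed limits (rad/s): [2.57, 2.57, 3.14, 3.14, 3.14, 3.14].

### API

Orientations are given as a unit quaternion [w, x, y, z].
In Python, from plant import manip gives the robot as it stands.
- The arm moves only by the tool move_arm, never from a script. Its argument "increments" is one flat list of numbers, 5 for each row, row after row: the shift along the tool's x, y, z in mm, then the turn about the tool's z in rad, then the opening, from 0 (shut) to 1 (fully open). In form: [tx, ty, tz, spin, jaw, tx, ty, tz, spin, jaw, ...]. A call has 1 to 8 rows; each row shifts and turns the commanded pose from where the row before left it, along the tool's axes as they then stand; what a row does not reach is not made up. A row lasts 1/12 s, in which the tool goes at most 41.7 mm and 7.16 degrees, less where a joint would pass 70% of its speed; a pose out of reach is approached as far as the arm can. A call with a gripper value outside its range is refused whole. The fingers move at their own pace and stop on an object; the grip force is fixed at half the most. Time passes only in rows, so rows that do not move let the fingers close. It gives the time, the measured TCP pose, the force, the opening and the grip force at its end, in the units of the state.
- manip.state(): the state, without advancing time (a new reading comes with each control period).
- manip.grab_frame(name): name is "side" or "top" or "wrist"; returns a dict with "image" (400x640x3 uint8, blue, green, red), "fov_y" (degrees; the focal length in pixels is half the picture's height over the tangent of half this angle, whatever the lens; pixels are square), "cx", "cy" (the principal point, pixels), "eye" and "rotation" of the camera in the world; the wrist camera has in their place "T_tool_cam" (4x4, takes a point from camera to tool coordinates, whose origin is the TCP and whose axes are the flange's). Camera axes: x right, y down, z forward; pixel columns grow to the right and rows downward; lengths in m; the calibration is good to about 2 mm. A picture is of the moment at which its call begins: read the wrist's pose just before it. There is no depth.
- manip.job_done(): hands the job in; it is judged then, once.
The state is a dict: "time": time; "joint_pos": joint angles; "joint_vel": joint speeds; "joint_efforts": joint torques, N m; "tool_pos": TCP position; "tool_rot": TCP orientation; "contact_force": force on the tool from outside, world axes, zero at the start; "ft_torque": the same for the moment, N m; "gripper_width": opening from 0.0 (shut) to 1.0 (fully open); "grasp_force": force on a finger pad.
Only numpy, scipy, OpenCV 4.12 (cv2) and the standard library are available. Lean on these libraries where they do the work, as an engineer would, in place of code of your own. Each camera call takes 0.05 s, during which the arm holds its last target. There are 200 camera calls.

### The job

Four ornaments have been stood on each other's gift-box bases: put every one upright in the middle of the base that matches its trim (dog with red collar on red, teapot with yellow band on yellow, snow globe with blue foot on blue, bear with green scarf on green). Each base has room for one ornament only, so use the empty cork mat to park one on the way. Set them down gently without dropping or tipping any, leave the glass fish where it stands, and let go of everything at the end.

Things in the scene. Friction and masses are not known exactly. Their poses are not given: they have to be found in the camera images.
- dog: seated pale wooden dog with red collar and a red bow on its back, 36 mm wide (y), 92 mm high; muzzle reaches 45 mm to its -x, tail 38 mm to +x; 0.10 to 0.20 kg. Grip its flat flanks, fingers closing along its y axis (36 mm), TCP about 42 mm above its underside; head at most 40 mm wide. Origin: centre of underside, z up. Starts upright on a wrong base.
- teapot: small black teapot, yellow band round the neck: round belly 60 mm across, sides upright from 22 to 50 mm above its underside, 85 mm high; spout to its -x and handle to +x reach 54 mm out; 0.14 to 0.28 kg. Grip the belly, fingers closing along its y axis (60 mm), TCP about 42 mm above its underside. Origin: centre of underside, z up. Starts upright on a wrong base.
- globe: round snow globe: clear solid dome 54 mm across with a green fir inside, on a blue foot 60 mm across; dome sides upright from 24 to 62 mm above the underside, 86 mm high; 0.15 to 0.31 kg. Grip the dome from any side (54 mm), TCP about 45 mm above the underside. Origin: centre of underside, z up. Starts upright on a wrong base.
- bear: black-and-white china bear, green scarf: round body 56 mm across, sides upright from 12 to 48 mm above its underside, head 44 mm across, 102 mm high; face and paws to its -x; 0.13 to 0.25 kg. Grip the body, fingers closing along its y axis (56 mm), TCP about 42 mm above its underside. Origin: centre of underside, z up. Starts upright on a wrong base.
- base_red: red gift-box base: flat square slab 92 x 92 mm, 12 mm thick, fixed to the table. Home of the dog. Origin: centre of its underside, on the table; its top is 12 mm higher. The four bases and the mat lie in five places, shuffled, centres at least 135 mm apart.
- base_yellow: yellow gift-box base: flat square slab 92 x 92 mm, 12 mm thick, fixed to the table. Home of the teapot. Origin: centre of its underside, on the table; its top is 12 mm higher. The four bases and the mat lie in five places, shuffled, centres at least 135 mm apart.
- base_blue: blue gift-box base: flat square slab 92 x 92 mm, 12 mm thick, fixed to the table. Home of the snow globe. Origin: centre of its underside, on the table; its top is 12 mm higher. The four bases and the mat lie in five places, shuffled, centres at least 135 mm apart.
- base_green: green gift-box base: flat square slab 92 x 92 mm, 12 mm thick, fixed to the table. Home of the bear. Origin: centre of its underside, on the table; its top is 12 mm higher. The four bases and the mat lie in five places, shuffled, centres at least 135 mm apart.
- cork_mat: round brown cork mat, 96 mm across, 12 mm thick, fixed to the table, empty at the start: the free spot for parking one ornament. Origin: centre of its underside; its top is 12 mm higher.
- glass_fish: amber glass fish with green tail on a round green glass foot 64 mm across, loose on the table, about 85 mm high and 75 mm long. A bystander that stays where it is. Origin: centre of its underside. The spool of red ribbon and the tape roll between the bases are fixed and under 30 mm high.

How it is judged:
At the end, for the whole second after the job is handed in: Dog on the red, teapot on the yellow, snow globe on the blue and bear on the green base: each within 15 mm of the base's centre, resting on its top (height within 5 mm), upright within 0.1 rad, at rest and not touched by the fingers; the glass fish within 20 mm of where it began (horizontal distance between dog and base_red below 0.015 m and z of dog in the frame of base_red between 0.007 and 0.017 m and angle between each of dog, teapot, globe, bear's own z axis and vertical below 0.1 rad and linear speed of each of dog, teapot, globe, bear below 0.02 m/s and angular speed of each of dog, teapot, globe, bear below 0.2 rad/s and contact force between each of dog, teapot, globe, bear and the fingers below 0.1 N and horizontal distance between teapot and base_yellow below 0.015 m and z of teapot in the frame of base_yellow between 0.007 and 0.017 m and horizontal distance between globe and base_blue below 0.015 m and z of globe in the frame of base_blue between 0.007 and 0.017 m and horizontal distance between bear and base_green below 0.015 m and z of bear in the frame of base_green between 0.007 and 0.017 m and distance of glass_fish from where it was at the start of the episode below 0.02 m).
It fails at once if an ornament is tipped by more than 0.6 rad (angle between any of dog, teapot, globe, bear's own z axis and vertical above 0.6 rad).
It fails at once if an ornament is dropped or thrown (faster than 0.6 m/s while the fingers do not hold it, a fall of about 2 cm) ((linear speed of dog above 0.6 m/s and contact force between dog and the fingers below 0.2 N) or (linear speed of teapot above 0.6 m/s and contact force between teapot and the fingers below 0.2 N) or (linear speed of globe above 0.6 m/s and contact force between globe and the fingers below 0.2 N) or (linear speed of bear above 0.6 m/s and contact force between bear and the fingers below 0.2 N)).
It fails at once if the glass fish is moved by more than 20 mm or tipped (distance of glass_fish from where it was at the start of the episode above 0.02 m or angle between glass_fish's own z axis and vertical above 0.4 rad).
It also fails if it takes over 138 s, if anything falls off the work surface, if the arm or the gripper's body presses on something with over 40 N, if the wrist force passes 120 N, or if a joint passes its speed limit or range.

## Working session

There is one attempt and no reset: what is moved stays moved. The work goes in short steps, Python scripts to look and compute and a tool call to move; the robot and the scene stay as the last step left them, time stands still between calls to the robot, and variables do not carry over. Pictures are saved under pics/ and viewed, at most 14 in all, crops included, and the job is handed in when it is done.

Besides the shell and the picture viewer there is one more tool, called after "Emit:" as a command line: name --argument value ..., lists and objects as JSON in quotes. move_arm: Moves the arm, as the interface text tells. Its arguments: {"type":"object","properties":{"increments":{"type":"array"}},"required":["increments"]}

```bash
mkdir -p pics; cat > h.py <<'E'
import numpy as np, cv2
from plant import manip
def cam(n,fn):
    s=manip.state(); f=manip.grab_frame(n); cv2.imwrite('pics/'+fn,f['image']); np.save('pics/'+fn+'.npy',f,allow_pickle=True); return s,f
def load(fn): return np.load('pics/'+fn+'.npy',allow_pickle=True).item()
def ray(f,u,v,z):
    fl=f['image'].shape[0]/2/np.tan(np.radians(f['fov_y'])/2)
    d=np.array(f['rotation'])@np.array([(u-f['cx'])/fl,(v-f['cy'])/fl,1]); e=np.array(f['eye'])
    return e+d*(z-e[2])/d[2]
def proj(f,p):
    fl=f['image'].shape[0]/2/np.tan(np.radians(f['fov_y'])/2)
    c=np.array(f['rotation']).T@(np.array(p)-f['eye']); return c[:2]/c[2]*fl+[f['cx'],f['cy']]
E
python3 - <<'E'
from h import *
s,f=cam('top','top1.png'); s,g=cam('side','side1.png')
print(s)
for k in (f,g): print({a:b for a,b in k.items() if a!='image'})
E
```

```text
{'time': 0.05, 'joint_pos': array([-1.29897724e+00,  5.33460376e-02,  1.61425375e+00,  4.47369636e-06,
        1.47602272e+00, -1.18985631e-01]), 'joint_vel': array([ 1.15686551e-03, -2.02179668e-03, -1.29412425e-03,  8.28772375e-05,
       -9.44736736e-04,  1.20570258e-03]), 'joint_efforts': array([ 6.33124109e-04, -3.95171034e+01, -3.71658361e+01, -5.05870298e-05,
        4.02736434e-03, -3.11190540e-07]), 'tool_pos': array([ 0.23793739, -0.57731577,  0.24879374]), 'tool_rot': array([-1.01213641e-03,  9.80969163e-01,  1.94160940e-01, -7.52619426e-05]), 'contact_force': array([0.91703418, 0.0552684 , 0.66304054]), 'ft_torque': array([-0.04121996,  0.01338641, -0.00332515]), 'grasp_force': 0.0, 'gripper_width': 1.000466936641745}
{'fov_y': 51.66787389323414, 'cx': 322.13505751037945, 'cy': 197.99638138565714, 'eye': array([4.28920567e-01, 3.98076319e-04, 1.05994754e+00]), 'rotation': array([-0.04799262,  0.70798345, -0.70318788,  0.04453028])}
{'fov_y': 42.65571285982289, 'cx': 318.97201774466265, 'cy': 201.25065183185797, 'eye': array([0.49861343, 1.09346365, 0.70449252]), 'rotation': array([ 0.00786572, -0.03915404,  0.8661934 , -0.49811051])}
```

```bash
sed -i "s/np.array(f\['rotation'\])/R(f)/" h.py; cat >> h.py <<'E'
from scipy.spatial.transform import Rotation as Ro
def R(f):
    q=np.array(f['rotation']); return q if q.ndim==2 else Ro.from_quat(q,scalar_first=True).as_matrix()
E
python3 -c "
from h import *
f=load('top1.png')
print(ray(f,320,200,0)); cv2.imwrite('pics/t1.png',cv2.resize(f['image'],(800,500)))"
```

```text
[0.56322938 0.01158121 0.        ]
```

View pics/top1.png

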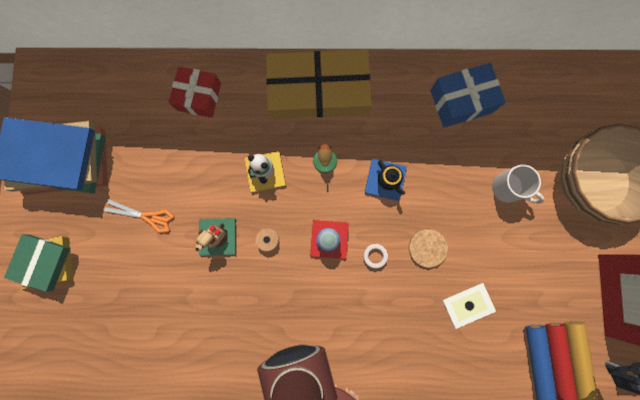

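View pics/side1.png

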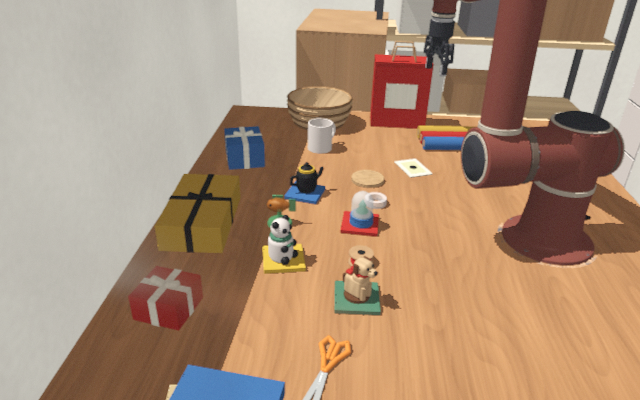

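```bash
python3 -c "
from h import *
f=load('top1.png')
cv2.imwrite('pics/t2.png',cv2.resize(f['image'][140:275,190:450],None,fx=3,fy=3,interpolation=cv2.INTER_CUBIC))
g=load('side1.png')
cv2.imwrite('pics/s2.png',cv2.resize(g['image'][150:320,250:400],None,fx=3.5,fy=3.5,interpolation=cv2.INTER_CUBIC))
"
```

```text
(no output)
```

View pics/t2.png

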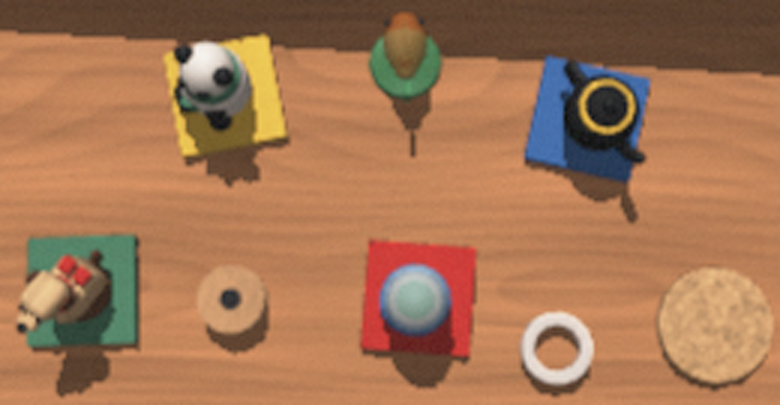

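View pics/s2.png

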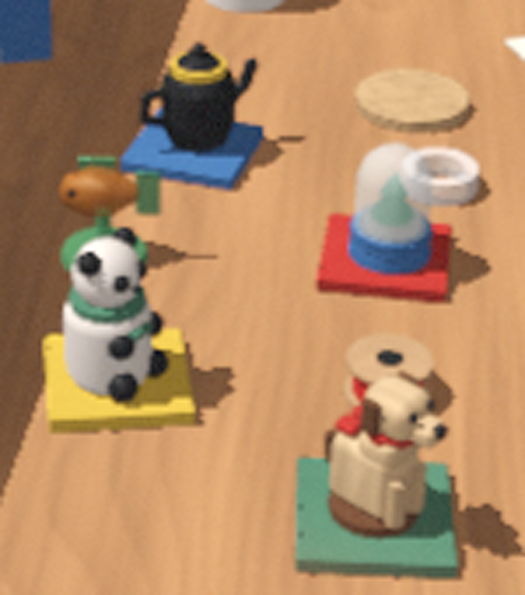

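```bash
cat > m.py <<'E'
from h import *
f=load('top1.png'); g=load('side1.png')
T=lambda u,v,z: ray(f,190+(u+.5)/3-.5,140+(v+.5)/3-.5,z)
S=lambda u,v,z: ray(g,250+(u+.5)/3.5-.5,150+(v+.5)/3.5-.5,z)
B=dict(yellow=[(163,53),(267,35),(288,137),(188,158)],green=[(28,236),(137,236),(137,345),(30,347)],red=[(370,240),(476,248),(470,355),(362,352)],blue=[(545,57),(650,77),(630,178),(525,162)])
for k,c in B.items():
    p=np.array([T(*q,.012)[:2] for q in c]); e=p-np.roll(p,1,0)
    print(k,p.mean(0).round(4),'sides',np.linalg.norm(e,axis=1).round(3),'ang',(np.degrees(np.arctan2(e[:,1],e[:,0]))%90).round(1))
print('mat',T(715,323,.012))
pr=lambda n,*a:print(n,*[x[:2].round(4) for x in a])
pr('fish foot',T(405,66,.005),T(404,30,.06))
pr('globe top view eq z.069',T(415,299,.074)); pr('globe side foot', S(391,245,.012+.011))
pr('teapot knob',T(608,103,.095)); pr('band',T(607,106,.082)); pr('spout,handle',T(641,157,.070),T(571,70,.06)); pr('side knob',S(199,48,.095),'' and 0 or S(199,68,.08))
pr('bear head',T(207,72,.09)); pr('ears',T(184,53,.105),T(224,76,.105)); pr('side head',S(103,270,.09))
pr('dog muzzle,tail',T(22,325,.08),T(97,257,.055));pr('dog bow',T(73,270,.07))
print(manip.grab_frame('wrist')['T_tool_cam'])
E
python3 m.py
```

```text
yellow [0.635  0.1536] sides [0.095 0.091 0.092 0.087] ang [14.9 10.4 12.5 12.4]
green [0.4668 0.2705] sides [0.093 0.093 0.092 0.09 ] ang [3.7 0.4 2.  1.5]
red [ 0.4622 -0.0133] sides [0.094 0.09  0.09  0.09 ] ang [86.5 86.1 86.7 88.8]
blue [ 0.6171 -0.1566] sides [0.093 0.092 0.09  0.09 ] ang [79.  79.3 78.  81.6]
mat [ 0.44342962 -0.26123893  0.012     ]
fish foot [6.634e-01 1.000e-04] [0.6815 0.0012]
globe top view eq z.069 [ 0.4598 -0.0089]
globe side foot [0.4577 0.005 ]
teapot knob [ 0.6145 -0.1605]
band [ 0.6145 -0.1619]
spout,handle [ 0.5752 -0.1906] [ 0.6486 -0.1364]
side knob [ 0.6112 -0.1487] [ 0.6106 -0.1443]
bear head [0.6386 0.1583]
ears [0.6505 0.1744] [0.6323 0.1424]
side head [0.6412 0.1623]
dog muzzle,tail [0.4371 0.2999] [0.4925 0.2492]
dog bow [0.4811 0.2642]
[[-3.56295317e-05 -9.63615389e-01 -2.67292686e-01  6.72340032e-02]
 [ 9.99999999e-01 -3.33017025e-05 -1.32420336e-05  3.70180192e-04]
 [ 3.85892583e-06 -2.67292686e-01  9.63615390e-01 -1.24340835e-01]
 [ 0.00000000e+00  0.00000000e+00  0.00000000e+00  1.00000000e+00]]
```

```bash
cat >> h.py <<'E'
def plan(x,y,z,yaw=None):
    s=manip.state(); M=Ro.from_quat(s['tool_rot'],scalar_first=True).as_matrix(); p=s['tool_pos']
    psi=np.arctan2(M[1,0],M[0,0]); d=M.T@(np.array([x,y,z])-p)*1000
    dp=0 if yaw is None else (np.radians(yaw)-psi+np.pi)%(2*np.pi)-np.pi
    print('t',round(s['time'],2),'p',p.round(4),'yaw',np.degrees(psi).round(1),'q6',s['joint_pos'][5].round(2),'F',s['contact_force'].round(1),'w',round(s['gripper_width'],3),'gf',round(s['grasp_force'],1))
    print('  tool delta mm',d.round(1),'spin',round(-dp,3))
E
python3 -c "
from h import *
plan(.46,-.010,.2)"
```

```text
t 0.15 p [ 0.238  -0.5774  0.249 ] yaw 22.4 q6 -0.12 F [-0.1 -0.9  0.4] w 0.997 gf 0.0
  tool delta mm [ 421.4 -440.    49.8] spin 0
```

Emit:
move_arm --increments '[17.5,-18.3,1,0,1,17.5,-18.3,1,0,1,17.5,-18.3,1,0,1,17.5,-18.3,1,0,1,17.5,-18.3,1,0,1,17.5,-18.3,1,0,1,17.5,-18.3,1,0,1,17.5,-18.3,1,0,1]'

```text
time: 0.82
tool_pos: [0.3119, -0.3878, 0.2415]
tool_rot: [-0.0, 0.981, 0.194, -0.0]
contact_force: [0.4, 0.4, -0.2]
gripper_width: 1.0
grasp_force: 0.0
```

Emit:
move_arm --increments '[17.5,-18.3,2,0,1,17.5,-18.3,2,0,1,17.5,-18.3,2,0,1,17.5,-18.3,2,0,1,17.5,-18.3,2,0,1,17.5,-18.3,2,0,1,17.5,-18.3,2,0,1,17.5,-18.3,2,0,1]'

```text
time: 1.48
tool_pos: [0.3855, -0.1992, 0.2256]
tool_rot: [-0.0, 0.981, 0.194, -0.0]
contact_force: [0.8, 0.3, 0.1]
gripper_width: 1.001
grasp_force: 0.0
```

Emit:
move_arm --increments '[17.5,-18.3,3,0,1,17.5,-18.3,3,0,1,17.5,-18.3,3,0,1,17.5,-18.3,3,0,1,17.5,-18.3,3,0,1,17.5,-18.3,3,0,1,17.5,-18.3,3,0,1,17.5,-18.3,3,0,1]'

```text
time: 2.15
tool_pos: [0.4592, -0.0105, 0.2016]
tool_rot: [-0.0, 0.981, 0.194, -0.0]
contact_force: [-0.1, 0.7, -0.2]
gripper_width: 1.0
grasp_force: 0.0
```

Emit:
move_arm --increments '[0,0,0,0,1,0,0,0,0,1]'

```text
time: 2.32
tool_pos: [0.4589, -0.0109, 0.2015]
tool_rot: [-0.0, 0.981, 0.195, -0.001]
contact_force: [0.1, -0.5, -0.9]
gripper_width: 1.001
grasp_force: 0.0
```

```bash
python3 - <<'E'
from h import *
plan(.46,-.010,.057)
s,f=cam('wrist','w1.png')
M=np.eye(4); M[:3,:3]=Ro.from_quat(s['tool_rot'],scalar_first=True).as_matrix(); M[:3,3]=s['tool_pos']
C=M@f['T_tool_cam']; f['eye']=C[:3,3]; f['rotation']=C[:3,:3]; np.save('pics/w1.png.npy',f,allow_pickle=True)
print(f['eye'],f['fov_y'],proj(f,[.46,-.01,.012]),proj(f,[.46,-.01,.074]))
E
```

```text
t 2.32 p [ 0.4589 -0.0109  0.2015] yaw 22.5 q6 0.99 F [ 0.1 -0.5 -0.9] w 1.001 gf 0.0
  tool delta mm [  1.6  -0.4 144.5] spin 0
[0.52127598 0.01451092 0.32572548] 66.44555096752816 [322.01350422 178.97948861] [321.8273593  193.98813411]
```

View pics/w1.png

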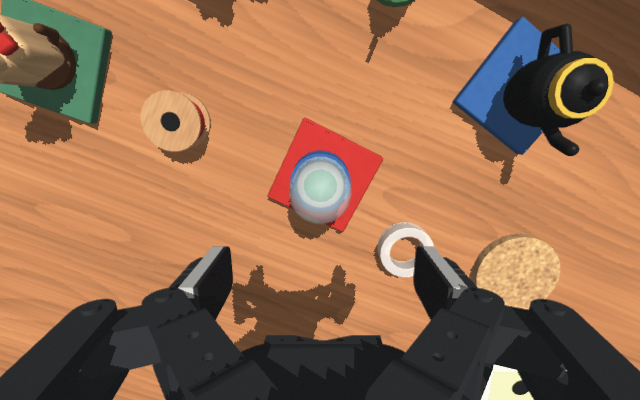

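```bash
python3 - <<'E'
from h import *
f=load('w1.png')
c=np.array([ray(f,*q,.012)[:2] for q in [(303,118),(383,158),(343,231),(268,197)]])
print('red',c.mean(0).round(4),np.linalg.norm(c-np.roll(c,1,0),axis=1).round(3))
print('globe',ray(f,320,185,.09)[:2].round(4),ray(f,320,180,.05)[:2]); print('mat',ray(f,517,270,.012)[:2])
c=np.array([ray(f,*q,.012)[:2] for q in [(453,104),(523,17),(522,154)]]); print('blue',c[[1,2]].mean(0).round(4),c.round(4))
plan(.459,-.009,.057)
E
```

```text
red [ 0.4623 -0.0116] [0.09  0.091 0.09  0.089]
globe [ 0.4701 -0.0043] [ 0.46582467 -0.00568417]
mat [ 0.44743548 -0.25588906]
blue [ 0.6163 -0.1556] [[ 0.5786 -0.1   ]
 [ 0.67   -0.122 ]
 [ 0.5626 -0.1892]]
t 2.37 p [ 0.4588 -0.0117  0.2016] yaw 22.5 q6 0.99 F [ 0.3 -0.3 -0.1] w 1.002 gf 0.0
  tool delta mm [  1.3  -2.4 144.6] spin 0
```

Emit:
move_arm --increments '[5.5,-2.7,20,0,1,0,0,20,0,1,0,0,20,0,1,0,0,20,0,1,0,0,20,0,1,0,0,20,0,1,0,0,14,0,1,0,0,10,0,1]'

```text
time: 3.03
tool_pos: [0.462, -0.0082, 0.0563]
tool_rot: [-0.0, 0.981, 0.193, -0.001]
contact_force: [0.5, -0.5, 0.3]
gripper_width: 0.998
grasp_force: 0.0
```

Emit:
move_arm --increments '[0,0,0,0,0.85,0,0,0,0,0.7,0,0,0,0,0.6,0,0,0,0,0.4,0,0,0,0,0.2,0,0,0,0,0,0,0,0,0,0,0,0,0,0,0]'

```text
time: 3.7
tool_pos: [0.4643, -0.0075, 0.0595]
tool_rot: [0.001, 0.981, 0.194, 0.001]
contact_force: [-0.8, -1.5, 5.6]
gripper_width: 0.611
grasp_force: 63.5
```

Emit:
move_arm --increments '[0,0,0,0,0,0,0,0,0,0,0,0,-3,0,0,0,0,-5,0,0,0,0,-5,0,0]'

```text
time: 4.12
tool_pos: [0.4623, -0.0069, 0.0706]
tool_rot: [-0.0, 0.981, 0.194, -0.001]
contact_force: [0.0, -0.4, -1.4]
gripper_width: 0.611
grasp_force: 62.9
```

```bash
python3 -c "
from h import *
plan(.447,-.258,.17)"
```

```text
t 4.12 p [ 0.4623 -0.0069  0.0706] yaw 22.4 q6 1.0 F [ 0.  -0.4 -1.4] w 0.611 gf 62.9
  tool delta mm [-110.   226.2  -99.5] spin 0
```

Emit:
move_arm --increments '[0,0,-12,0,0,0,0,-20,0,0,0,0,-20,0,0,-3,6,-20,0,0,-7,14,-18,0,0,-10,20,-10,0,0,-10,20,0,0,0,-10,20,0,0,0]'

```text
time: 4.78
tool_pos: [0.4569, -0.0972, 0.1724]
tool_rot: [0.001, 0.981, 0.195, 0.001]
contact_force: [0.8, 0.6, -2.5]
gripper_width: 0.614
grasp_force: 63.2
```

Emit:
move_arm --increments '[-10,21,0,0,0,-10,21,0,0,0,-10,21,0,0,0,-10,21,0,0,0,-10,21,0,0,0,-10,20,0,0,0,-7,14,0,0,0,-3,7,0,0,0]'

```text
time: 5.45
tool_pos: [0.447, -0.2596, 0.1709]
tool_rot: [-0.0, 0.981, 0.193, -0.0]
contact_force: [-0.3, 0.2, -2.1]
gripper_width: 0.615
grasp_force: 63.2
```

```bash
python3 -c "
from h import *
plan(.446,-.258,.065)"
```

```text
t 5.45 p [ 0.447  -0.2596  0.1709] yaw 22.3 q6 0.51 F [-0.3  0.2 -2.1] w 0.615 gf 63.2
  tool delta mm [ -0.3  -1.8 105.9] spin 0
```

Emit:
move_arm --increments '[0,-1.5,15,0,0,0,0,20,0,0,0,0,20,0,0,0,0,20,0,0,0,0,15,0,0,0,0,10,0,0,0,0,5,0,0,0,0,2,0,0]'

```text
time: 6.12
tool_pos: [0.4467, -0.2561, 0.0633]
tool_rot: [-0.001, 0.981, 0.194, -0.0]
contact_force: [0.3, -0.4, -1.2]
gripper_width: 0.613
grasp_force: 63.2
```

Emit:
move_arm --increments '[0,0,1,0,0,0,0,1,0,0,0,0,1,0,0,0,0,0,0,0]'

```text
time: 6.45
tool_pos: [0.4474, -0.257, 0.0617]
tool_rot: [0.0, 0.981, 0.194, 0.0]
contact_force: [0.1, 0.5, -1.2]
gripper_width: 0.613
grasp_force: 63.2
```

Emit:
move_arm --increments '[0,0,1,0,0,0,0,1,0,0,0,0,0,0,0]'

```text
time: 6.7
tool_pos: [0.4473, -0.2569, 0.0595]
tool_rot: [0.0, 0.981, 0.194, 0.0]
contact_force: [-0.2, -0.7, 0.1]
gripper_width: 0.617
grasp_force: 63.3
```

Emit:
move_arm --increments '[0,0,1,0,0,0,0,0,0,0]'

```text
time: 6.87
tool_pos: [0.4473, -0.257, 0.0595]
tool_rot: [0.0, 0.981, 0.194, -0.0]
contact_force: [-3.2, 1.5, 7.5]
gripper_width: 0.61
grasp_force: 64.2
```

Emit:
move_arm --increments '[0,0,1,0,0,0,0,0,0,0]'

```text
time: 7.03
tool_pos: [0.4473, -0.257, 0.0594]
tool_rot: [-0.0, 0.981, 0.194, -0.0]
contact_force: [-5.9, 4.1, 14.5]
gripper_width: 0.615
grasp_force: 64.9
```

Emit:
move_arm --increments '[0,0,-2,0,0,0,0,0,0,0.65,0,0,0,0,0.75,0,0,0,0,0.9,0,0,0,0,1,0,0,0,0,1,0,0,0,0,1,0,0,0,0,1]'

```text
time: 7.7
tool_pos: [0.4469, -0.2566, 0.0589]
tool_rot: [-0.0, 0.981, 0.194, -0.0]
contact_force: [0.1, -0.5, -0.2]
gripper_width: 1.003
grasp_force: 0.0
```

Emit:
move_arm --increments '[0,0,-8,0,1,0,0,-15,0,1,0,0,-25,0,1,0,0,-25,0,1,0,0,-25,0,1,0,0,-25,0,1,0,0,-17,0,1,0,0,0,0,1]'

```text
time: 8.37
tool_pos: [0.4491, -0.2583, 0.2049]
tool_rot: [0.004, 0.981, 0.194, 0.003]
contact_force: [-0.0, -0.1, 0.1]
gripper_width: 1.0
grasp_force: 0.0
```

```bash
python3 -c "
from h import *
plan(.467,.272,.2,-43)"
```

```text
t 8.37 p [ 0.4491 -0.2583  0.2049] yaw 22.4 q6 0.51 F [-0.  -0.1  0.1] w 1.0 gf 0.0
  tool delta mm [ 218.6 -483.5    1.9] spin 1.141
```

Emit:
move_arm --increments '[13.7,-30.2,0,0,1,13.7,-30.2,0,0,1,13.7,-30.2,0,0,1,13.7,-30.2,0,0,1,13.7,-30.2,0,0,1,13.7,-30.2,0,0,1,13.7,-30.2,0,0,1,13.7,-30.2,0,0,1]'

```text
time: 9.03
tool_pos: [0.4556, 0.0101, 0.1983]
tool_rot: [-0.0, 0.981, 0.194, -0.0]
contact_force: [0.9, -0.2, -0.4]
gripper_width: 0.999
grasp_force: 0.0
```

Emit:
move_arm --increments '[13.7,-30.2,0,0,1,13.7,-30.2,0,0,1,13.7,-30.2,0,0,1,13.7,-30.2,0,0,1,13.7,-30.2,0,0,1,13.7,-30.2,0,0,1,13.7,-30.2,0,0,1,13.7,-30.2,0,0,1]'

```text
time: 9.7
tool_pos: [0.4648, 0.2752, 0.1981]
tool_rot: [0.0, 0.981, 0.194, -0.001]
contact_force: [0.3, -0.5, -0.4]
gripper_width: 1.003
grasp_force: 0.0
```

Emit:
move_arm --increments '[0,0,0,0.12,1,0,0,0,0.12,1,0,0,0,0.12,1,0,0,0,0.12,1,0,0,0,0.12,1,0,0,0,0.12,1,0,0,0,0.12,1,0,0,0,0.12,1]'

```text
time: 10.37
tool_pos: [0.465, 0.2734, 0.198]
tool_rot: [0.001, 0.959, -0.284, -0.001]
contact_force: [0.1, -0.0, -0.0]
gripper_width: 0.997
grasp_force: 0.0
```

Emit:
move_arm --increments '[0,0,0,0.12,1,0,0,0,0.06,1,0,0,0,0,1]'

```text
time: 10.62
tool_pos: [0.4651, 0.2734, 0.1981]
tool_rot: [0.001, 0.93, -0.366, -0.001]
contact_force: [-1.0, 0.5, -0.4]
gripper_width: 0.999
grasp_force: 0.0
```

```bash
cat >> h.py <<'E'
def wrist(fn):
    s,f=cam('wrist',fn)
    M=np.eye(4); M[:3,:3]=Ro.from_quat(s['tool_rot'],scalar_first=True).as_matrix(); M[:3,3]=s['tool_pos']
    C=M@f['T_tool_cam']; f['eye']=C[:3,3]; f['rotation']=C[:3,:3]; np.save('pics/'+fn+'.npy',f,allow_pickle=True); return f
E
python3 - <<'E'
from h import *
plan(.467,.272,.054,-43)
f=wrist('w2.png'); print(proj(f,[.467,.272,.012]),proj(f,[.467,.272,.09]))
E
```

```text
t 10.62 p [0.4651 0.2734 0.1981] yaw -43.0 q6 2.71 F [-1.   0.5 -0.4] w 0.999 gf 0.0
  tool delta mm [  2.4  -0.5 144.1] spin 0.0
[321.68178061 179.41031809] [321.45651988 199.86272251]
```

View pics/w2.png

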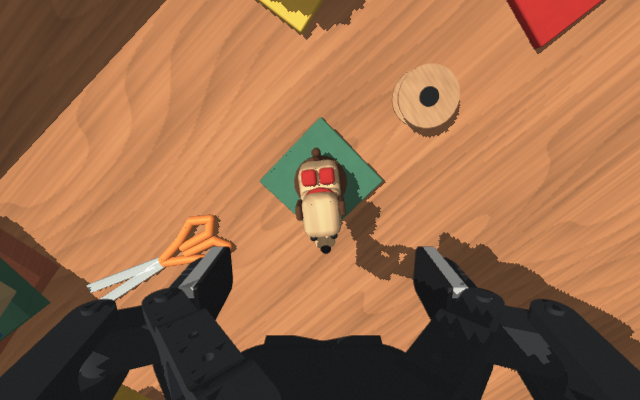

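```bash
python3 - <<'E'
from h import *
f=load('w2.png')
n=ray(f,326,249,.082)[:2]; t=ray(f,316,153,.055)[:2]; d=(t-n)/np.linalg.norm(t-n)
print(n,t,np.linalg.norm(t-n),np.degrees(np.arctan2(d[1],d[0])),n+d*.045,t-d*.038)
c=np.array([ray(f,*q,.012)[:2] for q in [(322,118),(384,181),(260,181)]]); print('green',c[1:].mean(0))
plan(.467,.271,.054,-48)
E
```

```text
[0.43075621 0.30055745] [0.49414265 0.25330862] 0.07905880037672755 -36.701181609601605 [0.46683555 0.27366357] [0.46367565 0.276019  ]
green [0.46553586 0.2728985 ]
t 10.67 p [0.4652 0.2734 0.1982] yaw -42.8 q6 2.71 F [-1.1  0.3 -0.1] w 0.996 gf 0.0
  tool delta mm [  3.1   0.3 144.2] spin 0.09
```

Emit:
move_arm --increments '[0,0,20,-0.1,1,0,0,20,0,1,0,0,20,0,1,0,0,20,0,1,0,0,20,0,1,0,0,20,0,1,0,0,14,0,1,0,0,8,0,1]'

```text
time: 11.33
tool_pos: [0.464, 0.2729, 0.0543]
tool_rot: [0.001, 0.948, -0.318, -0.002]
contact_force: [-1.2, 0.1, 0.9]
gripper_width: 1.001
grasp_force: 0.0
```

Emit:
move_arm --increments '[0,0,0,0,0.8,0,0,0,0,0.65,0,0,0,0,0.55,0,0,0,0,0.45,0,0,0,0,0.4,0,0,0,0,0.3,0,0,0,0,0,0,0,0,0,0]'

```text
time: 12.0
tool_pos: [0.4668, 0.2741, 0.0587]
tool_rot: [-0.001, 0.948, -0.319, 0.001]
contact_force: [-0.5, -0.1, 5.3]
gripper_width: 0.409
grasp_force: 58.8
```

Emit:
move_arm --increments '[0,0,0,0,0,0,0,0,0,0]'

```text
time: 12.17
tool_pos: [0.4668, 0.2741, 0.0587]
tool_rot: [-0.001, 0.948, -0.319, 0.001]
contact_force: [-1.2, -0.1, 5.6]
gripper_width: 0.41
grasp_force: 58.8
```

Emit:
move_arm --increments '[0,0,-3,0,0,0,0,-5,0,0,0,0,-5,0,0,0,0,0,0,0]'

```text
time: 12.5
tool_pos: [0.466, 0.2738, 0.0709]
tool_rot: [-0.0, 0.948, -0.319, 0.0]
contact_force: [1.2, 0.8, -0.9]
gripper_width: 0.414
grasp_force: 58.5
```

```bash
python3 -c "
from h import *
plan(.462,-.012,.17)"
```

```text
t 12.5 p [0.466  0.2738 0.0709] yaw -37.2 q6 2.61 F [ 1.2  0.8 -0.9] w 0.414 gf 58.5
  tool delta mm [169.6 229.9 -99.2] spin 0
```

Emit:
move_arm --increments '[0,0,-12,0,0,0,0,-20,0,0,0,0,-20,0,0,5,7,-20,0,0,10,14,-18,0,0,14,19,-9,0,0,15,20,0,0,0,15,20,0,0,0]'

```text
time: 13.17
tool_pos: [0.4646, 0.1735, 0.171]
tool_rot: [-0.001, 0.948, -0.318, 0.001]
contact_force: [0.2, -0.5, -2.5]
gripper_width: 0.409
grasp_force: 58.7
```

Emit:
move_arm --increments '[15,20,0,0,0,15,20,0,0,0,15,20,0,0,0,15,20,0,0,0,15,20,0,0,0,15,20,0,0,0,13,19,0,0,0,7.5,11,0,0,0]'

```text
time: 13.83
tool_pos: [0.4613, -0.014, 0.1697]
tool_rot: [0.0, 0.948, -0.32, 0.0]
contact_force: [0.7, 0.2, -2.1]
gripper_width: 0.411
grasp_force: 58.8
```

Emit:
move_arm --increments '[0,0,0,0,0]'

```text
time: 13.92
tool_pos: [0.4614, -0.0142, 0.1697]
tool_rot: [0.0, 0.947, -0.321, 0.0]
contact_force: [-0.3, 0.2, -1.8]
gripper_width: 0.411
grasp_force: 58.8
```

```bash
python3 -c "
from h import *
plan(.462,-.012,.06)"
```

```text
t 13.92 p [ 0.4614 -0.0142  0.1697] yaw -37.4 q6 2.03 F [-0.3  0.2 -1.8] w 0.411 gf 58.8
  tool delta mm [ -1.   -2.1 109.7] spin 0
```

Emit:
move_arm --increments '[-1,-2,15,0,0,0,0,20,0,0,0,0,20,0,0,0,0,20,0,0,0,0,15,0,0,0,0,10,0,0,0,0,5,0,0,0,0,2,0,0]'

```text
time: 14.58
tool_pos: [0.4617, -0.0095, 0.0616]
tool_rot: [-0.0, 0.948, -0.319, -0.001]
contact_force: [-0.1, 0.1, -0.7]
gripper_width: 0.409
grasp_force: 58.8
```

Emit:
move_arm --increments '[0,0,1,0,0,0,0,1,0,0,0,0,0,0,0]'

```text
time: 14.83
tool_pos: [0.4627, -0.01, 0.0609]
tool_rot: [-0.0, 0.948, -0.319, 0.001]
contact_force: [0.2, -0.7, -2.0]
gripper_width: 0.411
grasp_force: 58.8
```

Emit:
move_arm --increments '[0,0,1,0,0,0,0,1,0,0,0,0,0,0,0]'

```text
time: 15.08
tool_pos: [0.4625, -0.01, 0.0588]
tool_rot: [-0.0, 0.948, -0.319, 0.001]
contact_force: [-0.8, 0.4, 2.5]
gripper_width: 0.408
grasp_force: 59.0
```

Emit:
move_arm --increments '[0,0,0,0,0.42,0,0,0,0,0.5,0,0,0,0,0.65,0,0,0,0,0.8,0,0,0,0,1,0,0,0,0,1,0,0,0,0,1,0,0,0,0,1]'

```text
time: 15.75
tool_pos: [0.4619, -0.0099, 0.058]
tool_rot: [0.0, 0.948, -0.319, -0.0]
contact_force: [0.2, -0.3, -0.8]
gripper_width: 1.004
grasp_force: 0.0
```

Emit:
move_arm --increments '[0,0,-8,0,1,0,0,-15,0,1,0,0,-25,0,1,0,0,-25,0,1,0,0,-25,0,1,0,0,-25,0,1,0,0,-22,-0.06,1,0,0,0,-0.06,1]'

```text
time: 16.42
tool_pos: [0.4648, -0.0104, 0.2097]
tool_rot: [-0.0, 0.966, -0.26, 0.005]
contact_force: [1.0, 0.8, -0.5]
gripper_width: 1.0
grasp_force: 0.0
```

```bash
python3 -c "
from h import *
plan(.638,.158,.21,-30)"
```

```text
t 16.42 p [ 0.4648 -0.0104  0.2097] yaw -30.2 q6 1.91 F [ 1.   0.8 -0.5] w 1.0 gf 0.0
  tool delta mm [  65.2 -232.6    1.1] spin -0.003
```

Emit:
move_arm --increments '[8.2,-29,0,0,1,8.2,-29,0,0,1,8.2,-29,0,0,1,8.2,-29,0,0,1,8.2,-29,0,0,1,8.2,-29,0,0,1,8.2,-29,0,0,1,8.2,-29,0,0,1]'

```text
time: 17.08
tool_pos: [0.6367, 0.1585, 0.2035]
tool_rot: [-0.0, 0.965, -0.261, 0.0]
contact_force: [-0.3, -1.1, 0.7]
gripper_width: 0.997
grasp_force: 0.0
```

Emit:
move_arm --increments '[0,0,0,0,1,0,0,0,0,1,0,0,0,0,1]'

```text
time: 17.33
tool_pos: [0.6354, 0.157, 0.2031]
tool_rot: [0.0, 0.965, -0.261, -0.0]
contact_force: [0.3, -0.5, 0.3]
gripper_width: 0.997
grasp_force: 0.0
```

```bash
python3 - <<'E'
from h import *
plan(.638,.158,.062,-30)
f=wrist('w3.png'); print(proj(f,[.638,.158,.012]),proj(f,[.638,.158,.09]))
E
```

```text
t 17.33 p [0.6354 0.157  0.2031] yaw -30.3 q6 2.23 F [ 0.3 -0.5  0.3] w 0.997 gf 0.0
  tool delta mm [  1.8  -2.3 141.1] spin -0.005
[320.01226241 178.85602336] [319.22025558 198.6950926 ]
```

View pics/w3.png

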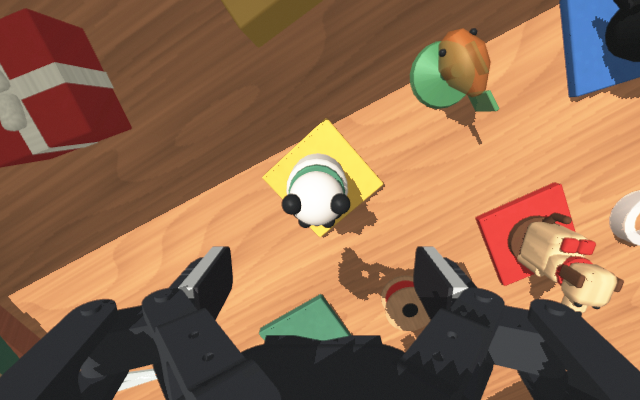

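Emit:
move_arm --increments '[4,-3.5,15,0,1,0,0,22,0,1,0,0,22,0,1,0,0,22,0,1,0,0,22,0,1,0,0,18,0,1,0,0,12,0,1,0,0,6,0,1]'

```text
time: 18.05
tool_pos: [0.6391, 0.1574, 0.061]
tool_rot: [0.001, 0.965, -0.262, -0.002]
contact_force: [-0.0, 0.2, 0.6]
gripper_width: 0.996
grasp_force: 0.0
```

Emit:
move_arm --increments '[0,0,1,0,1,0,0,1,0,1,0,0,0,0,1]'

```text
time: 18.3
tool_pos: [0.6418, 0.1583, 0.0633]
tool_rot: [-0.0, 0.965, -0.262, 0.001]
contact_force: [1.0, 0.1, -0.4]
gripper_width: 0.999
grasp_force: 0.0
```

```bash
python3 - <<'E'
from h import *
f=load('w3.png')
c=np.array([ray(f,*q,.012)[:2] for q in [(327,120),(383,184),(322,236),(263,178)]]); print('yellow',c.mean(0),np.linalg.norm(c-np.roll(c,1,0),axis=1))
plan(.638,.158,.062,-30)
E
```

```text
yellow [0.63400558 0.1557525 ] [0.08943058 0.08854304 0.08753305 0.09026881]
t 18.3 p [0.6418 0.1583 0.0633] yaw -30.3 q6 2.23 F [ 1.   0.1 -0.4] w 0.999 gf 0.0
  tool delta mm [-3.1  2.2  1.3] spin -0.006
```

Emit:
move_arm --increments '[0,0,1.5,0,1,0,0,1.5,0,1,0,0,0,0,1]'

```text
time: 18.55
tool_pos: [0.6412, 0.1583, 0.0595]
tool_rot: [-0.0, 0.965, -0.262, 0.0]
contact_force: [0.6, 0.6, -0.1]
gripper_width: 0.999
grasp_force: 0.0
```

Emit:
move_arm --increments '[0,0,1,0,1,0,0,1,0,1,0,0,0,0,1]'

```text
time: 18.8
tool_pos: [0.6411, 0.1583, 0.0573]
tool_rot: [-0.0, 0.965, -0.261, 0.0]
contact_force: [-0.1, 0.0, 1.5]
gripper_width: 1.002
grasp_force: 0.0
```

Emit:
move_arm --increments '[0,0,-1,0,0.85,0,0,0,0,0.75,0,0,0,0,0.65,0,0,0,0,0.5,0,0,0,0,0.3,0,0,0,0,0,0,0,0,0,0,0,0,0,0,0]'

```text
time: 19.47
tool_pos: [0.6415, 0.1584, 0.0588]
tool_rot: [-0.0, 0.965, -0.262, 0.001]
contact_force: [-1.3, -0.1, 5.2]
gripper_width: 0.628
grasp_force: 63.8
```

Emit:
move_arm --increments '[0,0,0,0,0,0,0,0,0,0]'

```text
time: 19.63
tool_pos: [0.6415, 0.1584, 0.0587]
tool_rot: [-0.0, 0.965, -0.262, 0.001]
contact_force: [0.4, 1.0, 5.0]
gripper_width: 0.63
grasp_force: 63.8
```

Emit:
move_arm --increments '[0,0,-3,0,0,0,0,-5,0,0,0,0,-5,0,0,0,0,0,0,0]'

```text
time: 19.97
tool_pos: [0.6411, 0.1582, 0.0716]
tool_rot: [-0.0, 0.965, -0.262, 0.0]
contact_force: [0.4, 0.4, -0.7]
gripper_width: 0.631
grasp_force: 63.4
```

```bash
python3 -c "
from h import *
plan(.466,.272,.18)"
```

```text
t 19.97 p [0.6411 0.1582 0.0716] yaw -30.3 q6 2.23 F [ 0.4  0.4 -0.7] w 0.631 gf 63.4
  tool delta mm [-208.5   -9.8 -108.5] spin 0
```

Emit:
move_arm --increments '[0,0,-12,0,0,0,0,-20,0,0,0,0,-20,0,0,-5,0,-20,0,0,-10,0,-20,0,0,-15,-1,-16,0,0,-18,-1,0,0,0,-18,-1,0,0,0]'

```text
time: 20.63
tool_pos: [0.586, 0.1945, 0.1818]
tool_rot: [-0.001, 0.965, -0.262, 0.002]
contact_force: [0.5, -0.5, -2.3]
gripper_width: 0.63
grasp_force: 63.5
```

Emit:
move_arm --increments '[-20,-1,0,0,0,-20,-1,0,0,0,-20,-1,0,0,0,-20,-1,0,0,0,-20,-1,0,0,0,-20,-1,0,0,0,-14,-1,0,0,0,-8.5,0,0,0,0]'

```text
time: 21.3
tool_pos: [0.4648, 0.2729, 0.1794]
tool_rot: [-0.0, 0.965, -0.261, 0.0]
contact_force: [0.5, -0.3, -0.9]
gripper_width: 0.632
grasp_force: 63.5
```

Emit:
move_arm --increments '[0,0,0,0,0]'

```text
time: 21.38
tool_pos: [0.465, 0.2728, 0.1793]
tool_rot: [-0.0, 0.965, -0.261, -0.0]
contact_force: [0.2, -0.1, -1.4]
gripper_width: 0.63
grasp_force: 63.5
```

```bash
python3 -c "
from h import *
plan(.466,.272,.0587)"
```

```text
t 21.38 p [0.465  0.2728 0.1793] yaw -30.2 q6 2.49 F [ 0.2 -0.1 -1.4] w 0.63 gf 63.5
  tool delta mm [  1.3   0.2 120.6] spin 0
```

Emit:
move_arm --increments '[1,0,15,0,0,0,0,20,0,0,0,0,20,0,0,0,0,20,0,0,0,0,20,0,0,0,0,12,0,0,0,0,6,0,0,0,0,3,0,0]'

```text
time: 22.05
tool_pos: [0.4669, 0.2712, 0.0621]
tool_rot: [0.0, 0.965, -0.262, -0.001]
contact_force: [0.7, 0.4, -1.9]
gripper_width: 0.633
grasp_force: 63.5
```

Emit:
move_arm --increments '[0,0,1,0,0,0,0,1,0,0,0,0,0,0,0]'

```text
time: 22.3
tool_pos: [0.4678, 0.2719, 0.0622]
tool_rot: [-0.001, 0.965, -0.262, 0.001]
contact_force: [0.0, -0.6, -1.5]
gripper_width: 0.63
grasp_force: 63.5
```

Emit:
move_arm --increments '[0,0,1,0,0,0,0,1,0,0,0,0,0,0,0]'

```text
time: 22.55
tool_pos: [0.467, 0.2718, 0.0593]
tool_rot: [-0.0, 0.965, -0.261, 0.0]
contact_force: [-0.1, -0.3, -2.6]
gripper_width: 0.629
grasp_force: 63.5
```

Emit:
move_arm --increments '[0,0,1,0,0,0,0,0,0,0]'

```text
time: 22.72
tool_pos: [0.4672, 0.2718, 0.0587]
tool_rot: [-0.0, 0.965, -0.261, 0.0]
contact_force: [-1.4, -0.4, 3.7]
gripper_width: 0.626
grasp_force: 63.9
```

Emit:
move_arm --increments '[0,0,0.7,0,0,0,0,0,0,0]'

```text
time: 22.88
tool_pos: [0.4672, 0.2718, 0.0587]
tool_rot: [0.0, 0.965, -0.261, 0.0]
contact_force: [-3.3, -1.9, 7.1]
gripper_width: 0.634
grasp_force: 64.4
```

Emit:
move_arm --increments '[0,0,-1,0,0,0,0,0,0,0.66,0,0,0,0,0.75,0,0,0,0,0.9,0,0,0,0,1,0,0,0,0,1,0,0,0,0,1,0,0,0,0,1]'

```text
time: 23.55
tool_pos: [0.4669, 0.2717, 0.0583]
tool_rot: [0.0, 0.965, -0.262, -0.0]
contact_force: [-0.2, 0.0, -0.3]
gripper_width: 1.001
grasp_force: 0.0
```

Emit:
move_arm --increments '[0,0,-8,0,1,0,0,-15,0,1,0,0,-25,0,1,0,0,-25,0,1,0,0,-25,0,1,0,0,-25,0,1,0,0,-24,-0.12,1,0,0,0,-0.12,1]'

```text
time: 24.22
tool_pos: [0.4697, 0.2729, 0.2127]
tool_rot: [-0.003, 0.99, -0.141, 0.005]
contact_force: [0.0, -0.2, 0.1]
gripper_width: 1.001
grasp_force: 0.0
```

Emit:
move_arm --increments '[0,0,0,-0.12,1,0,0,0,-0.12,1,0,0,0,-0.12,1,0,0,0,-0.12,1,0,0,0,-0.12,1,0,0,0,-0.12,1,0,0,0,-0.12,1,0,0,0,-0.07,1]'

```text
time: 24.88
tool_pos: [0.4669, 0.2717, 0.206]
tool_rot: [-0.0, 0.951, 0.308, 0.0]
contact_force: [-0.0, 0.4, 1.1]
gripper_width: 1.004
grasp_force: 0.0
```

```bash
python3 -c "
from h import *
plan(.613,-.161,.21,36)"
```

```text
t 24.88 p [0.4669 0.2717 0.206 ] yaw 35.9 q6 1.33 F [-0.   0.4  1.1] w 1.004 gf 0.0
  tool delta mm [-135.1  436.3   -4. ] spin -0.002
```

Emit:
move_arm --increments '[-8.4,27.3,0,0,1,-8.4,27.3,0,0,1,-8.4,27.3,0,0,1,-8.4,27.3,0,0,1,-8.4,27.3,0,0,1,-8.4,27.3,0,0,1,-8.4,27.3,0,0,1,-8.4,27.3,0,0,1]'

```text
time: 25.55
tool_pos: [0.5396, 0.0536, 0.2061]
tool_rot: [0.0, 0.952, 0.305, 0.0]
contact_force: [1.0, 0.1, 0.1]
gripper_width: 1.004
grasp_force: 0.0
```

Emit:
move_arm --increments '[-8.4,27.3,0,0,1,-8.4,27.3,0,0,1,-8.4,27.3,0,0,1,-8.4,27.3,0,0,1,-8.4,27.3,0,0,1,-8.4,27.3,0,0,1,-8.4,27.3,0,0,1,-8.4,27.3,0,0,1]'

```text
time: 26.22
tool_pos: [0.6119, -0.1633, 0.206]
tool_rot: [0.0, 0.952, 0.305, 0.0]
contact_force: [-0.2, 0.5, 0.5]
gripper_width: 0.999
grasp_force: 0.0
```

Emit:
move_arm --increments '[0,0,0,0,1,0,0,0,0,1,0,0,0,0,1]'

```text
time: 26.47
tool_pos: [0.6115, -0.1615, 0.2055]
tool_rot: [-0.0, 0.952, 0.305, 0.0]
contact_force: [0.3, 0.6, -0.2]
gripper_width: 1.002
grasp_force: 0.0
```

```bash
python3 - <<'E'
from h import *
plan(.614,-.161,.054,36)
f=wrist('w4.png'); print(proj(f,[.614,-.161,.012]),proj(f,[.614,-.161,.095]))
E
```

```text
t 26.47 p [ 0.6115 -0.1615  0.2055] yaw 35.6 q6 0.57 F [ 0.3  0.6 -0.2] w 1.002 gf 0.0
  tool delta mm [  2.3   1.1 151.5] spin -0.008
[323.48911968 177.46856231] [323.72082021 198.29102227]
```

View pics/w4.png

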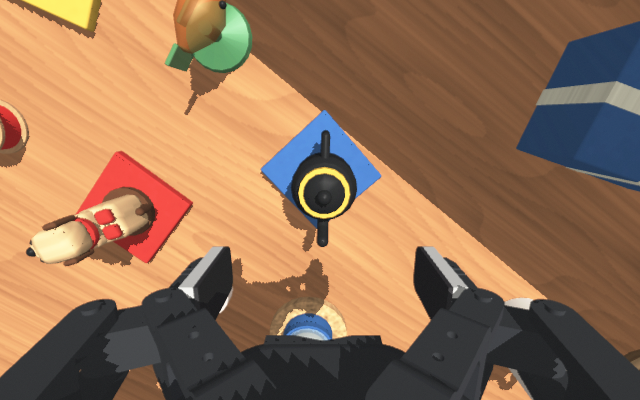

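Emit:
move_arm --increments '[2.3,1,15,0,1,0,0,23,0,1,0,0,23,0,1,0,0,23,0,1,0,0,23,0,1,0,0,20,0,1,0,0,14,0,1,0,0,8,0,1]'

```text
time: 27.18
tool_pos: [0.6124, -0.1598, 0.053]
tool_rot: [-0.001, 0.952, 0.306, -0.002]
contact_force: [0.0, -0.1, 0.3]
gripper_width: 1.002
grasp_force: 0.0
```

Emit:
move_arm --increments '[0,0,0,0,1,0,0,0,0,0.9,0,0,0,0,0.8,0,0,0,0,0.7,0,0,0,0,0.5,0,0,0,0,0.2,0,0,0,0,0,0,0,0,0,0]'

```text
time: 27.85
tool_pos: [0.6156, -0.1617, 0.0588]
tool_rot: [0.001, 0.952, 0.305, 0.002]
contact_force: [-1.3, 0.5, 6.6]
gripper_width: 0.676
grasp_force: 64.7
```

Emit:
move_arm --increments '[0,0,0,0,0,0,0,0,0,0]'

```text
time: 28.02
tool_pos: [0.6156, -0.1617, 0.0588]
tool_rot: [0.001, 0.952, 0.305, 0.002]
contact_force: [-0.8, 0.6, 5.8]
gripper_width: 0.675
grasp_force: 64.7
```

Emit:
move_arm --increments '[0,0,-3,0,0,0,0,-5,0,0,0,0,-5,0,0,0,0,0,0,0]'

```text
time: 28.35
tool_pos: [0.6146, -0.1616, 0.0704]
tool_rot: [0.001, 0.952, 0.305, 0.001]
contact_force: [1.2, -0.1, -1.5]
gripper_width: 0.676
grasp_force: 64.2
```

```bash
python3 - <<'E'
from h import *
f=load('w4.png')
c=np.array([ray(f,*q,.012)[:2] for q in [(325,110),(382,176),(261,170)]]); print('blue',c[1:].mean(0),c[0]-[0,0])
c=np.array([ray(f,*q,.012)[:2] for q in [(120,151),(192,204)]]);print(c)
plan(.634,.155,.18)
E
```

```text
blue [ 0.61677355 -0.15663648] [ 0.6707151  -0.12225562]
[[ 0.51413365  0.02667117]
 [ 0.50713974 -0.06194986]]
t 28.35 p [ 0.6146 -0.1616  0.0704] yaw 35.6 q6 0.58 F [ 1.2 -0.1 -1.5] w 0.676 gf 64.2
  tool delta mm [ 200.  -246.1 -109.7] spin 0
```

Emit:
move_arm --increments '[0,0,-12,0,0,0,0,-20,0,0,0,0,-22,0,0,0,0,-22,0,0,3,-4,-22,0,0,7,-9,-16,0,0,11,-13,-8,0,0,14,-17,0,0,0]'

```text
time: 29.02
tool_pos: [0.619, -0.1068, 0.1956]
tool_rot: [0.002, 0.952, 0.305, 0.002]
contact_force: [0.1, 0.2, -1.0]
gripper_width: 0.675
grasp_force: 64.4
```

Emit:
move_arm --increments '[15,-18,0,0,0,15,-18,0,0,0,15,-19,0,0,0,15,-19,0,0,0,15,-19,0,0,0,15,-19,0,0,0,15,-18,0,0,0,15,-18,0,0,0]'

```text
time: 29.68
tool_pos: [0.6289, 0.0854, 0.1919]
tool_rot: [0.0, 0.952, 0.305, 0.0]
contact_force: [-0.5, -0.9, -1.1]
gripper_width: 0.675
grasp_force: 64.4
```

Emit:
move_arm --increments '[14,-17,0,0,0,13,-16,0,0,0,12,-14,0,0,0,6,-8,0,0,0,0,0,0,0,0,0,0,0,0,0]'

```text
time: 30.18
tool_pos: [0.6336, 0.155, 0.1915]
tool_rot: [0.0, 0.952, 0.306, -0.0]
contact_force: [-0.3, -0.4, -1.4]
gripper_width: 0.676
grasp_force: 64.4
```

```bash
python3 -c "
from h import *
plan(.634,.155,.0588)"
```

```text
t 30.18 p [0.6336 0.155  0.1915] yaw 35.6 q6 1.08 F [-0.3 -0.4 -1.4] w 0.676 gf 64.4
  tool delta mm [  0.4   0.2 132.7] spin 0
```

Emit:
move_arm --increments '[0,0,15,0,0,0,0,22,0,0,0,0,24,0,0,0,0,24,0,0,0,0,20,0,0,0,0,14,0,0,0,0,7,0,0,0,0,3,0,0]'

```text
time: 30.85
tool_pos: [0.6327, 0.1542, 0.0603]
tool_rot: [-0.0, 0.952, 0.305, -0.001]
contact_force: [0.4, 0.3, -1.0]
gripper_width: 0.675
grasp_force: 64.4
```

Emit:
move_arm --increments '[0,0,0,0,0,0,0,1,0,0,0,0,0,0,0]'

```text
time: 31.1
tool_pos: [0.6348, 0.1552, 0.0629]
tool_rot: [0.0, 0.952, 0.305, 0.001]
contact_force: [-0.1, 0.7, -0.9]
gripper_width: 0.675
grasp_force: 64.4
```

Emit:
move_arm --increments '[0,0,1,0,0,0,0,1,0,0,0,0,0,0,0]'

```text
time: 31.35
tool_pos: [0.6338, 0.1552, 0.0597]
tool_rot: [0.0, 0.952, 0.305, 0.0]
contact_force: [-0.6, -0.3, -1.5]
gripper_width: 0.669
grasp_force: 64.4
```

Emit:
move_arm --increments '[0,0,1,0,0,0,0,0,0,0]'

```text
time: 31.52
tool_pos: [0.634, 0.1553, 0.0589]
tool_rot: [0.0, 0.952, 0.305, 0.0]
contact_force: [-1.5, 0.9, 1.5]
gripper_width: 0.673
grasp_force: 64.6
```

Emit:
move_arm --increments '[0,0,0.7,0,0,0,0,0,0,0]'

```text
time: 31.68
tool_pos: [0.6341, 0.1553, 0.0589]
tool_rot: [-0.0, 0.952, 0.305, 0.0]
contact_force: [-2.6, -0.2, 4.4]
gripper_width: 0.675
grasp_force: 65.0
```

Emit:
move_arm --increments '[0,0,-0.7,0,0,0,0,0,0,0.7,0,0,0,0,0.8,0,0,0,0,0.9,0,0,0,0,1,0,0,0,0,1,0,0,0,0,1,0,0,0,0,1]'

```text
time: 32.35
tool_pos: [0.6337, 0.1551, 0.0583]
tool_rot: [-0.0, 0.952, 0.305, 0.0]
contact_force: [0.1, 0.3, 0.0]
gripper_width: 1.003
grasp_force: 0.0
```

Emit:
move_arm --increments '[0,0,-8,0,1,0,0,-15,0,1,0,0,-25,0,1,0,0,-25,0,1,0,0,-25,0,1,0,0,-25,0,1,0,0,-25,0,1,0,0,0,0,1]'

```text
time: 33.02
tool_pos: [0.6371, 0.1557, 0.2158]
tool_rot: [0.001, 0.952, 0.305, 0.007]
contact_force: [0.8, -0.7, 1.9]
gripper_width: 1.0
grasp_force: 0.0
```

```bash
python3 -c "
from h import *
plan(.447,-.257,.2)"
```

```text
t 33.02 p [0.6371 0.1557 0.2158] yaw 35.6 q6 1.08 F [ 0.8 -0.7  1.9] w 1.0 gf 0.0
  tool delta mm [-394.9  224.9   12.5] spin 0
```

Emit:
move_arm --increments '[-24.5,14,0,0,1,-24.5,14,0,0,1,-24.5,14,0,0,1,-24.5,14,0,0,1,-24.5,14,0,0,1,-24.5,14,0,0,1,-24.5,14,0,0,1,-24.5,14,0,0,1]'

```text
time: 33.68
tool_pos: [0.5387, -0.0511, 0.2072]
tool_rot: [0.0, 0.952, 0.306, 0.001]
contact_force: [0.1, -0.6, 0.4]
gripper_width: 1.002
grasp_force: 0.0
```

Emit:
move_arm --increments '[-24.5,14,0,0,1,-24.5,14,0,0,1,-24.5,14,0,0,1,-24.5,14,0,0,1,-24.5,14,0,0,1,-24.5,14,0,0,1,-24.5,14,0,0,1,-24.5,14,0,0,1]'

```text
time: 34.35
tool_pos: [0.4444, -0.2563, 0.2073]
tool_rot: [0.001, 0.952, 0.305, 0.0]
contact_force: [0.1, -0.6, -0.3]
gripper_width: 0.999
grasp_force: 0.0
```

Emit:
move_arm --increments '[0,0,0,0,1,0,0,0,0,1,0,0,0,0,1]'

```text
time: 34.6
tool_pos: [0.4452, -0.2548, 0.2068]
tool_rot: [0.0, 0.952, 0.305, 0.0]
contact_force: [-0.5, 0.4, 0.5]
gripper_width: 0.998
grasp_force: 0.0
```

```bash
python3 - <<'E'
from h import *
plan(.447,-.257,.057)
f=wrist('w5.png'); print([proj(f,[.447,-.257,z]).round(1) for z in (.034,.05,.098)])
E
```

```text
t 34.6 p [ 0.4452 -0.2548  0.2068] yaw 35.6 q6 0.29 F [-0.5  0.4  0.5] w 0.998 gf 0.0
  tool delta mm [1.000e-01 2.700e+00 1.498e+02] spin 0
[array([325.2, 183.9]), array([325.3, 187.6]), array([325.8, 201.6])]
```

View pics/w5.png

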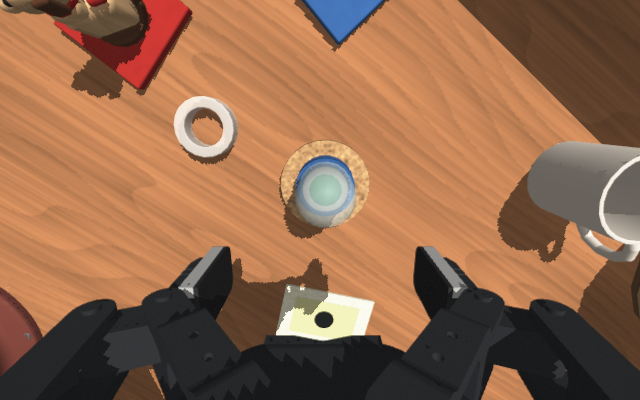

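Emit:
move_arm --increments '[0,2.5,15,0,1,0,0,23,0,1,0,0,23,0,1,0,0,23,0,1,0,0,23,0,1,0,0,20,0,1,0,0,14,0,1,0,0,8,0,1]'

```text
time: 35.32
tool_pos: [0.446, -0.2551, 0.0551]
tool_rot: [-0.002, 0.952, 0.306, -0.001]
contact_force: [0.5, -0.1, -0.3]
gripper_width: 0.997
grasp_force: 0.0
```

Emit:
move_arm --increments '[0,0,0,0,0.9,0,0,0,0,0.75,0,0,0,0,0.65,0,0,0,0,0.5,0,0,0,0,0.3,0,0,0,0,0,0,0,0,0,0,0,0,0,0,0]'

```text
time: 35.98
tool_pos: [0.4478, -0.2579, 0.0592]
tool_rot: [0.001, 0.952, 0.305, 0.001]
contact_force: [0.8, 1.1, 6.1]
gripper_width: 0.613
grasp_force: 63.6
```

Emit:
move_arm --increments '[0,0,0,0,0,0,0,0,0,0]'

```text
time: 36.15
tool_pos: [0.4478, -0.2578, 0.0592]
tool_rot: [0.001, 0.952, 0.305, 0.001]
contact_force: [0.6, 1.0, 6.9]
gripper_width: 0.62
grasp_force: 63.6
```

Emit:
move_arm --increments '[0,0,-3,0,0,0,0,-5,0,0,0,0,-5,0,0,0,0,0,0,0]'

```text
time: 36.48
tool_pos: [0.4469, -0.2575, 0.0712]
tool_rot: [0.001, 0.952, 0.305, 0.0]
contact_force: [-0.3, -0.4, -1.5]
gripper_width: 0.614
grasp_force: 63.1
```

```bash
python3 - <<'E'
from h import *
plan(.6168,-.1562,.18)
E
```

```text
t 36.48 p [ 0.4469 -0.2575  0.0712] yaw 35.6 q6 0.28 F [-0.3 -0.4 -1.5] w 0.614 gf 63.1
  tool delta mm [ 197.2   16.6 -108.7] spin 0
```

Emit:
move_arm --increments '[0,0,-12,0,0,0,0,-20,0,0,0,0,-20,0,0,5,0,-20,0,0,10,1,-20,0,0,14,1,-16,0,0,17,1,0,0,0,18,2,0,0,0]'

```text
time: 37.15
tool_pos: [0.5026, -0.2242, 0.181]
tool_rot: [0.001, 0.952, 0.305, 0.001]
contact_force: [-0.2, 0.7, -2.5]
gripper_width: 0.615
grasp_force: 63.3
```

Emit:
move_arm --increments '[18,2,0,0,0,18,2,0,0,0,18,2,0,0,0,18,2,0,0,0,18,2,0,0,0,18,1,0,0,0,15,0.5,0,0,0,10,0,0,0,0]'

```text
time: 37.82
tool_pos: [0.6174, -0.1551, 0.1786]
tool_rot: [-0.0, 0.952, 0.306, 0.0]
contact_force: [0.2, -0.2, -1.1]
gripper_width: 0.612
grasp_force: 63.3
```

Emit:
move_arm --increments '[0,0,0,0,0,0,0,0,0,0]'

```text
time: 37.98
tool_pos: [0.6163, -0.1558, 0.1782]
tool_rot: [-0.0, 0.952, 0.306, -0.0]
contact_force: [0.4, -0.3, -1.9]
gripper_width: 0.619
grasp_force: 63.3
```

```bash
python3 -c "
from h import *
plan(.6168,-.1562,.0592)"
```

```text
t 37.98 p [ 0.6163 -0.1558  0.1782] yaw 35.6 q6 0.58 F [ 0.4 -0.3 -1.9] w 0.619 gf 63.3
  tool delta mm [  0.3   0.7 119. ] spin 0
```

Emit:
move_arm --increments '[0,0,15,0,0,0,0,20,0,0,0,0,20,0,0,0,0,20,0,0,0,0,20,0,0,0,0,12,0,0,0,0,5,0,0,0,0,3,0,0]'

```text
time: 38.65
tool_pos: [0.6153, -0.1561, 0.0618]
tool_rot: [-0.001, 0.952, 0.305, -0.001]
contact_force: [-0.0, 0.3, -1.3]
gripper_width: 0.615
grasp_force: 63.2
```

Emit:
move_arm --increments '[0,0,0,0,0,0,0,1,0,0,0,0,0,0,0]'

```text
time: 38.9
tool_pos: [0.6173, -0.1563, 0.0637]
tool_rot: [0.001, 0.952, 0.305, 0.001]
contact_force: [0.3, -0.2, -1.1]
gripper_width: 0.616
grasp_force: 63.3
```

Emit:
move_arm --increments '[0,0,1,0,0,0,0,1,0,0,0,0,0,0,0]'

```text
time: 39.15
tool_pos: [0.6166, -0.156, 0.0606]
tool_rot: [0.0, 0.952, 0.305, 0.0]
contact_force: [-0.2, -0.4, -1.1]
gripper_width: 0.615
grasp_force: 63.3
```

Emit:
move_arm --increments '[0,0,1,0,0,0,0,0.5,0,0,0,0,0,0,0]'

```text
time: 39.4
tool_pos: [0.6166, -0.156, 0.0593]
tool_rot: [0.0, 0.952, 0.305, 0.0]
contact_force: [-1.0, -0.4, 1.4]
gripper_width: 0.613
grasp_force: 63.5
```

Emit:
move_arm --increments '[0,0,0.7,0,0,0,0,0,0,0]'

```text
time: 39.57
tool_pos: [0.6166, -0.156, 0.0593]
tool_rot: [-0.0, 0.952, 0.305, -0.0]
contact_force: [-3.2, 1.1, 5.5]
gripper_width: 0.616
grasp_force: 64.0
```

Emit:
move_arm --increments '[0,0,-0.7,0,0,0,0,0,0,0.65,0,0,0,0,0.75,0,0,0,0,0.9,0,0,0,0,1,0,0,0,0,1,0,0,0,0,1,0,0,0,0,1]'

```text
time: 40.23
tool_pos: [0.6164, -0.1559, 0.0588]
tool_rot: [0.0, 0.952, 0.305, -0.0]
contact_force: [0.4, 1.0, -0.1]
gripper_width: 1.002
grasp_force: 0.0
```

Emit:
move_arm --increments '[0,0,-8,0,1,0,0,-15,0,1,0,0,-25,0,1,0,0,-25,0,1,0,0,-25,0,1,0,0,-25,0,1,0,0,-25,0,1,0,0,0,0,1]'

```text
time: 40.9
tool_pos: [0.6197, -0.1571, 0.2161]
tool_rot: [0.004, 0.952, 0.305, 0.005]
contact_force: [-0.0, -0.6, 1.6]
gripper_width: 1.001
grasp_force: 0.0
```

Emit:
move_arm --increments '[-25,20,0,0,1,-25,20,0,0,1,-25,20,0,0,1,-25,20,0,0,1,-25,20,0,0,1,-25,20,0,0,1,-25,20,0,0,1,-25,20,0,0,1]'

```text
time: 41.57
tool_pos: [0.5462, -0.4039, 0.2078]
tool_rot: [0.0, 0.952, 0.305, 0.0]
contact_force: [0.4, -0.5, -0.0]
gripper_width: 0.997
grasp_force: 0.0
```

```bash
python3 - <<'E'
from h import *
s,f=cam('top','top2.png'); s,g=cam('side','side2.png')
cv2.imwrite('pics/t3.png',cv2.resize(f['image'][140:275,190:450],None,fx=3,fy=3,interpolation=cv2.INTER_CUBIC))
cv2.imwrite('pics/s3.png',cv2.resize(g['image'][150:320,250:400],None,fx=3.5,fy=3.5,interpolation=cv2.INTER_CUBIC))
print(s['tool_pos'])
for n,b,h in [('globe',(.6166,-.1565),.098),('teapot',(.6345,.1545),.097),('bear',(.466,.272),.105),('dog',(.4622,-.0125),.09)]:
    print(n,[((proj(f,[*b,z])-[190,140]+.5)*3-.5).round() for z in (.012,h)],[((proj(g,[*b,z])-[250,150]+.5)*3.5-.5).round() for z in (.012,h)])
E
```

```text
[ 0.54415476 -0.40939939  0.20777084]
globe [array([587., 119.]), array([603., 100.])] [array([192., 137.]), array([193.,  40.])]
teapot [array([225.,  96.]), array([210.,  75.])] [array([117., 365.]), array([115., 255.])]
bear [array([ 81., 292.]), array([ 50., 287.])] [array([374., 501.]), array([384., 373.])]
dog [array([419., 298.]), array([420., 295.])] [array([384., 245.]), array([391., 151.])]
```

View pics/t3.png

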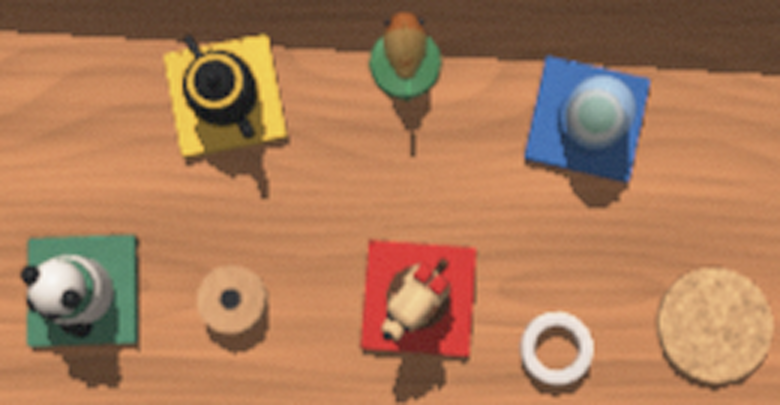

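View pics/s3.png

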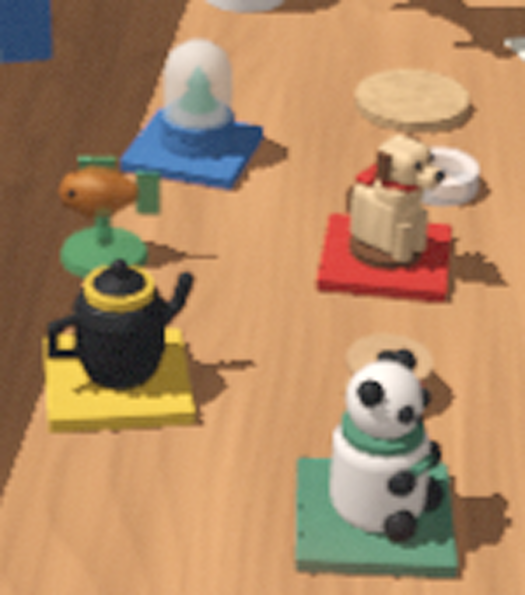

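The pictures show the teapot on yellow (knob at 213,82), globe on blue (597,113), bear on green (ears centred at 50,286) and dog on red (base at 390,245 in the side view). All are upright and within about 6 mm of the centres, and the fish has not moved (404,66).

```bash
python3 -c "
from plant import manip
print(manip.job_done())"
```

```text
the job is handed in; nothing more can be done
None
```

The job is handed in at about 42 s of the 138 s: all four ornaments stand upright on their matching bases, about 6 mm or less off centre by my camera estimates, with the glass fish unmoved and the gripper open and clear; no verdict was returned.

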